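# Third hand: press a bracket against the padded board in the medicine chest

### The job

Lift the green chest's lid open until it rests back on its stop, then pick up the steel T-bracket and hold it upright inside the chest with its flat face against the white padded board at the right-hand end: midway along the board, top edge level with the board's top edge, so that it hangs clear of the chest floor. Press it on with a steady 10 N or so (never more than 25 N), so that a shipmate could drive the screws, and finish while still holding and pressing it there; only the bracket may bear on the board. Leave the other things where they stand.

Things in the scene. Friction and masses are not known exactly. Their poses are not given: they have to be found in the camera images.
- chest: Green fixed chest, 190 mm (its x) by 280 mm (its y), 90 mm high without the lid, walls and floor 8 mm thick, steel corners, a white cross on the lid. Origin: centre of its underside, on the table. x points to the hinged far side, y to its left end, z up. The padded board is at its -y (right-hand) end; a small vial and a tin stand in its left half.
- lid (a joint): Lid hinge, rad: 0 shut, 1.80 fully back on its stop. The lid (0.3 kg) swings up and away from the robot, about the chest's +y axis. Let go below about 1.6 it falls shut; let go past that it falls back on its stop and stays.
- lid_hinge (a point): Point on the lid's hinge axis, middle of the chest's far rim, 95 mm along the chest's +x from its centre and 91 mm above its underside. It does not move.
- lid_grip (a point): Centre of the black lifting barrel at the middle of the lid's front edge: 22 mm long (chest y), 16 mm diameter, on a steel neck 12 mm wide, 30 mm out from the edge. 220 mm from the hinge axis in the lid's plane, 5 mm above the lid's underside (lid 10 mm thick); 96 mm above the table when shut. Pinched by its ends (along chest y) it turns between the fingers as the lid swings.
- board: White board, 160 mm (chest x) by 74 mm high, 12 mm thick, upright inside the right-hand end of the chest before 22 mm of dark foam; black line up its middle. It gives only along chest -y: about 0.9 N per mm, up to 20 mm, then solid, and springs back (10 N: about 11 mm). Axes as the chest's; origin: middle of the top edge of its rear side.
- board_top (a point): Middle of the board's top edge on its free (+y) face: 98 mm to the chest's -y side of its centre, 86 mm above the table, as long as nothing presses it. Axes as the chest's; moves with the board.
- bracket: Loose steel T-bracket, about 0.25 kg, upright on the table: a face plate 80 mm wide (x), 6 mm thick, 56 mm high with four dark screw holes; behind its middle a web 12 mm thick (x), full height, to y = +51 mm. Origin: middle of the lower edge of the flat front face, which looks along -y and goes against the board; z up. Grip it across the web.
- bracket_top (a point): Middle of the top edge of the bracket's flat front face, 56 mm above the bracket's origin.
- chest_vial: Small orange vial with white cap, 33 x 33 x 50 mm, in the left half of the chest; bystander. Origin: centre of its underside.
- chest_tin: Round white ointment tin, 52 x 52 x 20 mm, in the left half of the chest; bystander. Origin: centre of its underside.
- roll: White label roll, 62 x 62 x 28 mm, on the table to the left; bystander. Origin: centre of its underside.
- white_bottle: White bottle with white cap, 50 x 50 x 62 mm, on the table to the left; bystander. Origin: centre of its underside.

How it is judged:
By the outcome, as a careful person would: the job done as asked, in the order asked, and still so for the second after the job is handed in, while the arm keeps its last pose, push and grip.
It also fails if it takes over 61 s, if anything falls off the work surface, if the arm or the gripper's body presses on something with over 40 N, if the wrist force passes 120 N, or if a joint passes its speed limit or range.

### The arm

A 6-joint arm with a two-finger parallel gripper is mounted at the origin on a cart in front of the work surface, level with it; the furniture and walls round the work are solid. World frame = base frame: x ahead of the robot, y to its left, z up, the work surface at z = 0. Lengths are in mm, angles in rad, forces in N, time in s.
With the tool pointing down it reaches from about 325 to 850 mm from the base axis. Payload 15.5 kg.
Tool frame: the origin (TCP) lies at the very end of the fingers, on their centre line; the grasp point (between the pads) lies 19 mm behind it (bot.grasp_offset is the distance from the TCP to the grasp point, in mm); z points along the fingers, y is the line along which they close (so a half turn about z gives the same grasp; the last joint's range is limited). The gripper opens to 91 mm and grips with 3 to 60 N. Pads are 32 mm wide; open, the fingers measure 118 mm over their backs; the gripper's body (76 mm by 178 mm) begins 60 mm behind the grasp point.
Start: joints at [-1.236, 0.494, 1.345, -0, 1.302, -0.096], TCP at [261, -567.896, 213.915] pointing down, gripper open.
Joint ranges: [-2.91, 2.91], [-0.82, 2.16], [0.22, 2.67], [-1.22, 4.37], [0.12, 2.79], [-3.08, 3.08]. Speed limits (rad/s): [1.89, 1.89, 2.57, 3.01, 3.01, 3.01].

### API

Orientations are given as a 3x3 rotation matrix whose columns are the frame's x, y, z axes.
In Python, from bench import bot, grab_frame, camera_params gives the robot as it stands. The module is installed in compiled form; this text tells all that it offers.
- The arm moves only by the tool arm_command, never from a script. Its argument "deltas" is a list of rows, each an object of numbers: "tx", "ty", "tz": the shift along the tool's x, y, z in mm; "wx", "wy", "wz": the turn, a rotation vector about the tool's x, y, z in degrees; "gripper": the closure, from -1 (fully open) to 1 (shut). In form: [{"tx": .., "ty": .., "tz": .., "wx": .., "wy": .., "wz": .., "gripper": ..}, ...]. A call has 1 to 10 rows; each row is the pose to reach, as a shift and turn from the pose commanded when the call began, along the tool's axes at that moment; what a row does not reach only later rows make up. A row lasts 1/10 s, in which the tool goes at most 50 mm and 8.59 degrees, less where a joint would pass 70% of its speed; a pose out of reach is approached as far as the arm can. A call with a gripper value outside its range is refused whole. The fingers move at their own pace and stop on an object; the grip force is fixed at half the most. Time passes only in rows, so rows that repeat a pose let the fingers close. It gives the time, the measured TCP pose, the force, the opening and the grip force at its end, in the units of the state.
- bot.get_state(): the state, without advancing time (a new reading comes with each control period).
- grab_frame(name): name is "scene" or "top" or "wrist"; returns the picture (480x640x3 uint8, blue, green, red); there is no depth.
- camera_params(name): a dict with "camera_matrix" (3x3 intrinsics, pixels), "k1" (the pictures are not rectified: a ray, as slopes to the right and down, at radius r is drawn at 1 + k1 r^2 times it, then the intrinsics apply), "camera_from_world" (4x4, takes a point from world to camera coordinates). Camera axes: x right, y up, looking along -z (the intrinsics and any distortion apply to the point x, -y, -z); pixel columns grow to the right and rows downward; lengths in mm; the calibration is good to about 2 mm. A picture is of the moment at which its call begins: read the wrist's pose just before it. camera_params takes no time and is no camera call; for the wrist camera it gives the pose at the moment of the call.
- bot.close_job(): hands the job in; it is judged then, once.
The state is a dict: "clock": time; "q": joint angles; "qvel": joint speeds; "tau": joint torques, N m; "eef_pos": TCP position; "eef_rot": TCP orientation; "contact_force": force on the tool from outside, world axes, zero at the start; "torque": the same for the moment, N m; "opening": opening from 0.0 (shut) to 1.0 (fully open); "grip_force": force on a finger pad.
Only numpy, scipy, OpenCV 4.12 (cv2) and the standard library are available. Lean on these libraries where they do the work, as an engineer would, in place of code of your own. Each camera call takes 0.05 s, during which the arm holds its last target. There are 200 camera calls.

## Working session

There is one attempt and no reset: what is moved stays moved. The work goes in short steps, Python scripts to look and compute and a tool call to move; the robot and the scene stay as the last step left them, time stands still between calls to the robot, and variables do not carry over. Pictures are saved under pics/ and viewed, at most 10 in all, crops included, and the job is handed in when it is done.

Besides the shell and the picture viewer there is one more tool, called after ">>>" as name(argument=value, ...), one argument or row to a line, values as JSON. arm_command: Moves the arm, as the interface text tells. Its arguments: {"type":"object","properties":{"deltas":{"type":"array"}},"required":["deltas"]}

```bash
mkdir -p pics; python3 - <<'E'
from bench import bot, grab_frame, camera_params
import cv2,numpy as np
for n in("scene","top"):
    cv2.imwrite(f"pics/{n}0.png",grab_frame(n)); p=camera_params(n)
    print(n,np.round(p["camera_matrix"],1).tolist(),p["k1"],np.round(p["camera_from_world"],3).tolist())
s=bot.get_state();print(s["clock"],s["eef_pos"],np.round(s["eef_rot"],3).tolist(),s["opening"],s["contact_force"],bot.grasp_offset)
E
```

```text
scene [[436.7, 0.0, 317.3], [0.0, 436.7, 242.5], [0.0, 0.0, 1.0]] -0.008798774680616891 [[-0.718, -0.695, -0.026, 365.555], [0.249, -0.292, 0.924, -222.628], [-0.65, 0.657, 0.383, -814.59], [0.0, 0.0, 0.0, 1.0]]
top [[539.4, 0.0, 316.2], [0.0, 539.4, 246.2], [0.0, 0.0, 1.0]] -0.12943914027791603 [[-0.298, -0.955, 0.014, 148.218], [0.762, -0.229, 0.605, -435.652], [-0.575, 0.191, 0.796, -1263.233], [0.0, 0.0, 0.0, 1.0]]
0.1 [ 260.87465056 -567.58134515  213.40084752] [[0.909, 0.418, -0.0], [0.418, -0.909, 0.001], [0.0, -0.001, -1.0]] 1.0019094653068852 [ 0.34227346 -0.8466582  -0.54430973] 18.8
```

View pics/top0.png

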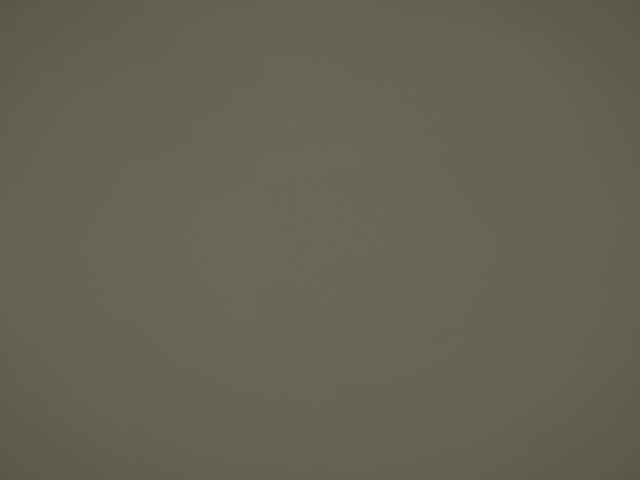

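View pics/scene0.png

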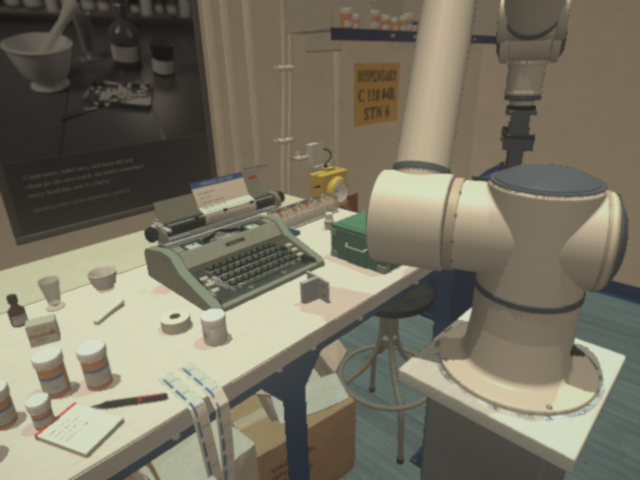

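The scene view shows the bracket at about (315,288) and the chest at about (360,240), partly hidden by the arm. The top view is a blank grey surface, so it is blocked. Next I'll use the wrist camera.

```bash
cat > h.py <<'E'
import cv2,numpy as np
from bench import bot, grab_frame, camera_params
from scipy.spatial.transform import Rotation as R
def P(n):
    p=camera_params(n);return p["camera_matrix"],p["k1"],np.array(p["camera_from_world"])
def proj(X,p):
    K,k,T=p;c=np.atleast_2d(X)@T[:3,:3].T+T[:3,3];s=c[:,:2]*[1,-1]/-c[:,2:];s=s*(1+k*(s**2).sum(1,keepdims=True))
    return s@K[:2,:2].T+K[:2,2]
def unproj(uv,z,p):
    K,k,T=p;d=(np.atleast_2d(uv)-K[:2,2])/[K[0,0],K[1,1]];s=d.copy()
    for _ in range(20): s=d/(1+k*(s**2).sum(1,keepdims=True))
    r=np.c_[s*[1,-1],-np.ones(len(s))]@T[:3,:3];o=-T[:3,:3].T@T[:3,3]
    return o+r*((np.reshape(z,(-1,1))-o[2])/r[:,2:])
def tool(target):
    "world TCP target -> shift in tool axes"
    s=bot.get_state();return np.array(s["eef_rot"]).T@(np.array(target)-s["eef_pos"])
E
python3 - <<'E'
from h import *
p=P("scene");print("scene o",-p[2][:3,:3].T@p[2][:3,3])
t=P("top");print("top o",-t[2][:3,:3].T@t[2][:3,3], unproj([320,240],0,t))
print(unproj([[315,300],[375,268],[333,255],[213,345],[175,328]],[0,0,0,0,0],p).round())
w=P("wrist");print(np.round(w[2],3).tolist(),w[0],w[1],unproj([[320,240],[0,0],[640,480]],0,w).round())
cv2.imwrite("pics/w0.png",grab_frame("wrist"))
E
```

```text
scene o [-211.24382923  724.37109408  526.70038397]
top o [-349.63288142  283.12221331 1266.93246417] [[584.07204689 -38.68323003   0.        ]]
[[ 437.   82.    0.]
 [ 436. -152.    0.]
 [ 581. -141.    0.]
 [ 466.  349.    0.]
 [ 581.  370.    0.]]
[[0.418, -0.909, -0.001, -624.065], [0.873, 0.402, -0.275, 31.997], [0.251, 0.114, 0.961, -390.015], [0.0, 0.0, 0.0, 1.0]] [[331.81450679   0.         316.99930583]
 [  0.         331.81450679 239.3874273 ]
 [  0.           0.           1.        ]] -0.043478111764850925 [[  231.  -584.     0.]
 [  330.  -165.     0.]
 [   76. -1246.     0.]]
```

View pics/w0.png

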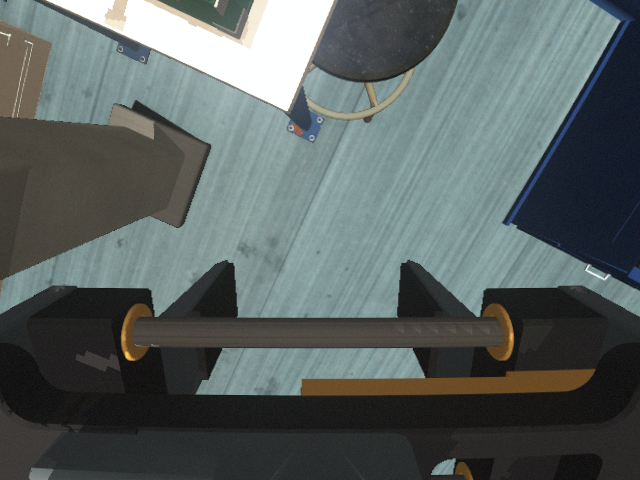

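>>> arm_command(
  deltas=[
    {"tx": 326,"ty": -376,"tz": -187,"wz": 24.7,"gripper": -1},
    {"tx": 326,"ty": -376,"tz": -187,"wz": 24.7,"gripper": -1},
    {"tx": 326,"ty": -376,"tz": -187,"wz": 24.7,"gripper": -1},
    {"tx": 326,"ty": -376,"tz": -187,"wz": 24.7,"gripper": -1},
    {"tx": 326,"ty": -376,"tz": -187,"wz": 24.7,"gripper": -1},
    {"tx": 326,"ty": -376,"tz": -187,"wz": 24.7,"gripper": -1},
    {"tx": 326,"ty": -376,"tz": -187,"wz": 24.7,"gripper": -1},
    {"tx": 326,"ty": -376,"tz": -187,"wz": 24.7,"gripper": -1},
    {"tx": 326,"ty": -376,"tz": -187,"wz": 24.7,"gripper": -1},
    {"tx": 326,"ty": -376,"tz": -187,"wz": 24.7,"gripper": -1},
  ],
)

```text
$.deltas[0]: bad value
```

>>> arm_command(
  deltas=[
    {"tx": 0,"ty": -40,"tz": -15,"gripper": -1},
    {"tx": 0,"ty": -40,"tz": -15,"gripper": -1},
    {"tx": 0,"ty": -40,"tz": -15,"gripper": -1},
  ],
)

```text
$.deltas[0]: bad value
```

```bash
python3 - <<'E'
from h import *
s=bot.get_state();print(s["clock"],s["eef_pos"],np.round(s["eef_rot"],3).tolist(),np.round(s["q"],2))
import pickle
w=P("wrist");pickle.dump(w,open("w1.pkl","wb"));print(unproj([320,240],0,w))
cv2.imwrite("pics/w1.png",grab_frame("wrist"))
E
```

```text
0.15 [ 260.93777111 -567.60567689  213.47597281] [[0.909, 0.418, -0.0], [0.418, -0.909, 0.001], [0.0, -0.001, -1.0]] [-1.24  0.49  1.35  0.    1.3  -0.1 ]
[[ 231.44458536 -584.52391923    0.        ]]
```

View pics/w1.png

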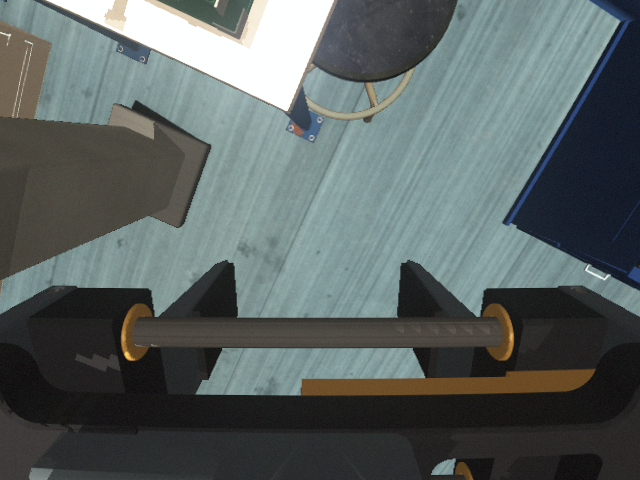

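The picture shows no change, because the moves were refused. I'll try again with every key given.

>>> arm_command(
  deltas=[
    {"tx": 30,"ty": -35,"tz": -20,"wx": 0,"wy": 0,"wz": 2,"gripper": -1},
  ],
)

```text
clock: 0.3
eef_pos: [272.3, -525.7, 231.3]
eef_rot: [[0.924, 0.383, -0.002], [0.383, -0.924, 0.002], [-0.001, -0.003, -1.0]]
contact_force: [2.3, 0.7, 0.5]
opening: 1.0
grip_force: 0.0
```

>>> arm_command(
  deltas=[
    {"tx": 284,"ty": -354,"tz": -168,"wx": 0,"wy": 0,"wz": 22.5,"gripper": -1},
    {"tx": 284,"ty": -354,"tz": -168,"wx": 0,"wy": 0,"wz": 22.5,"gripper": -1},
    {"tx": 284,"ty": -354,"tz": -168,"wx": 0,"wy": 0,"wz": 22.5,"gripper": -1},
    {"tx": 284,"ty": -354,"tz": -168,"wx": 0,"wy": 0,"wz": 22.5,"gripper": -1},
    {"tx": 284,"ty": -354,"tz": -168,"wx": 0,"wy": 0,"wz": 22.5,"gripper": -1},
    {"tx": 284,"ty": -354,"tz": -168,"wx": 0,"wy": 0,"wz": 22.5,"gripper": -1},
    {"tx": 284,"ty": -354,"tz": -168,"wx": 0,"wy": 0,"wz": 22.5,"gripper": -1},
    {"tx": 284,"ty": -354,"tz": -168,"wx": 0,"wy": 0,"wz": 22.5,"gripper": -1},
    {"tx": 284,"ty": -354,"tz": -168,"wx": 0,"wy": 0,"wz": 22.5,"gripper": -1},
    {"tx": 284,"ty": -354,"tz": -168,"wx": 0,"wy": 0,"wz": 22.5,"gripper": -1},
  ],
)

```text
clock: 1.3
eef_pos: [399.3, -85.1, 403.1]
eef_rot: [[1.0, 0.004, 0.001], [0.004, -1.0, -0.0], [0.001, 0.0, -1.0]]
contact_force: [1.1, 0.2, -0.8]
opening: 0.998
grip_force: 0.0
```

>>> arm_command(
  deltas=[
    {"tx": 0,"ty": 0,"tz": 0,"wx": 0,"wy": 0,"wz": 0,"gripper": -1},
    {"tx": 0,"ty": 0,"tz": 0,"wx": 0,"wy": 0,"wz": 0,"gripper": -1},
  ],
)

```text
clock: 1.5
eef_pos: [399.1, -87.2, 401.8]
eef_rot: [[1.0, 0.005, 0.0], [0.005, -1.0, -0.0], [0.0, 0.0, -1.0]]
contact_force: [-0.4, -0.2, -0.3]
opening: 1.001
grip_force: 0.0
```

```bash
python3 - <<'E'
from h import *
s=bot.get_state();print(s["clock"],s["eef_pos"],np.round(s["eef_rot"],3).tolist(),np.round(s["q"],2))
import pickle
w=P("wrist");pickle.dump(w,open("w1.pkl","wb"));print(unproj([320,240],0,w))
a=grab_frame("wrist");cv2.imwrite("pics/w1full.png",a);b=grab_frame("top");cv2.imwrite("pics/t1.png",b);print(b.std())
cv2.imwrite("pics/w1b.png",cv2.resize(a[:310],(800,388)))
E
```

```text
1.5 [399.10979841 -87.23677118 401.81198886] [[1.0, 0.005, 0.0], [0.005, -1.0, -0.0], [0.0, 0.0, -1.0]] [-0.36  0.02  1.5  -0.    1.62  1.2 ]
[[310.96087342 -93.39271      0.        ]]
8.369770556016157
```

View pics/w1b.png

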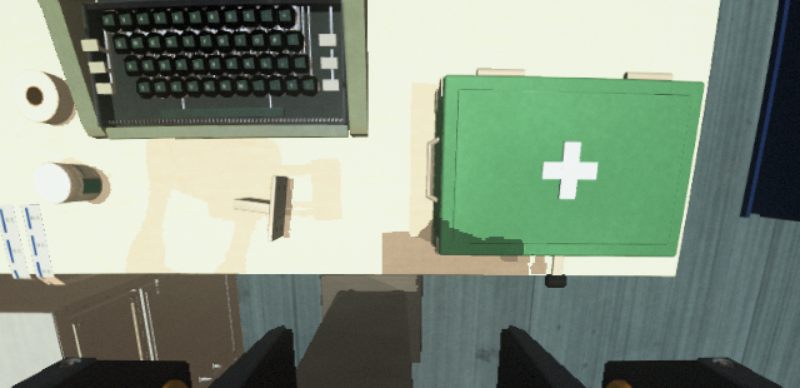

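The view shows the chest lid with corners at about (445,75), (704,82), (678,255) and (437,253) in the scaled picture. The barrel is at (556,281). The bracket sits at about (278,208), with its web pointing left. I'll zoom for precision.

```bash
python3 - <<'E'
from h import *
import pickle
a=cv2.imread("pics/w1full.png");w=pickle.load(open("w1.pkl","rb"))
q=np.array([[445,75],[704,82],[678,255],[437,253]])/1.25
print(unproj(q,101,w).round(1)); print(unproj([[444.8,224.8]],96,w).round(1))
A=cv2.resize(a[135:200,180:245],(390,390),interpolation=cv2.INTER_CUBIC)
B=cv2.resize(a[190:235,410:475],(390,270),interpolation=cv2.INTER_CUBIC)
C=np.zeros((390,790,3),np.uint8);C[:,:390]=A;C[:270,400:]=B
cv2.imwrite("pics/w1z.png",C)
E
```

```text
[[ 582.4 -137.   101. ]
 [ 582.7 -413.4  101. ]
 [ 396.5 -417.1  101. ]
 [ 396.3 -134.2  101. ]]
[[ 363.  -277.1   96. ]]
```

View pics/w1z.png

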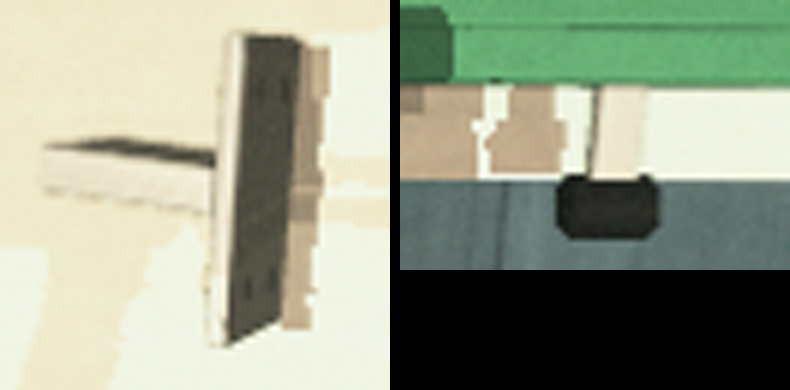

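```bash
python3 - <<'E'
from h import *
import pickle
w=pickle.load(open("w1.pkl","rb"))
z=np.array([[245,36],[230,344],[43,169],[213,186]])/6+[180,135]-0.4
X=unproj(z,56,w);print(X.round(1));print(np.linalg.norm(X[0]-X[1]),X[:2].mean(0))
d=X[0]-X[1];print("yaw of plate x-axis",np.degrees(np.arctan2(d[1],d[0])));d=X[2]-X[3];print("web dir",np.degrees(np.arctan2(d[1],d[0]))-90)
print(unproj((np.array([[208,208]])/6+[410,190]-.4),96,w))
E
```

```text
[[481.4  57.7  56. ]
 [404.3  67.   56. ]
 [448.9 111.8  56. ]
 [444.6  68.4  56. ]]
77.70864332424084 [442.87097356  62.3405848   56.        ]
yaw of plate x-axis -6.863815424579778
web dir -5.689243939927337
[[ 363.84983927 -276.20853199   96.        ]]
```

Measured: chest centre is about (488.5,-276), yaw about 0, barrel (363.8,-276.5,96). The bracket front is at (443,62.3) with yaw about -6.3°. The sizes agree with what is given. Now I'll go for the barrel.

>>> arm_command(
  deltas=[
    {"tx": -36,"ty": 189,"tz": 222,"wx": 0,"wy": 0,"wz": 0.3,"gripper": -0.3},
    {"tx": -36,"ty": 189,"tz": 222,"wx": 0,"wy": 0,"wz": 0.3,"gripper": -0.3},
    {"tx": -36,"ty": 189,"tz": 222,"wx": 0,"wy": 0,"wz": 0.3,"gripper": -0.3},
    {"tx": -36,"ty": 189,"tz": 222,"wx": 0,"wy": 0,"wz": 0.3,"gripper": -0.3},
    {"tx": -36,"ty": 189,"tz": 222,"wx": 0,"wy": 0,"wz": 0.3,"gripper": -0.3},
    {"tx": -36,"ty": 189,"tz": 222,"wx": 0,"wy": 0,"wz": 0.3,"gripper": -0.3},
    {"tx": -36,"ty": 189,"tz": 222,"wx": 0,"wy": 0,"wz": 0.3,"gripper": -0.3},
    {"tx": -36,"ty": 189,"tz": 222,"wx": 0,"wy": 0,"wz": 0.3,"gripper": -0.3},
    {"tx": -36,"ty": 189,"tz": 222,"wx": 0,"wy": 0,"wz": 0.3,"gripper": -0.3},
    {"tx": -36,"ty": 189,"tz": 222,"wx": 0,"wy": 0,"wz": 0.3,"gripper": -0.3},
  ],
)

```text
clock: 2.6
eef_pos: [364.1, -276.6, 180.8]
eef_rot: [[1.0, -0.001, 0.001], [-0.001, -1.0, -0.001], [0.001, 0.001, -1.0]]
contact_force: [0.2, 0.0, -0.4]
opening: 0.653
grip_force: 0.0
```

```bash
python3 - <<'E'
from h import *
s=bot.get_state();w=P("wrist");print(s["clock"],s["eef_pos"],s["opening"])
a=grab_frame("wrist")
for z,X in (("barrel ends",[[363.8,-265.5,96],[363.8,-287.5,96]]),):print(proj(X,w))
cv2.imwrite("pics/w2.png",a[100:480])
print(tool([363.8,-276.5,77]))
E
```

```text
2.6 [ 364.10759407 -276.59828231  180.84260011] 0.6527384602455241
[[302.82088928 244.41606238]
 [330.27392775 244.37029918]]
[ -0.49948962  -0.153365   103.78816529]
```

View pics/w2.png

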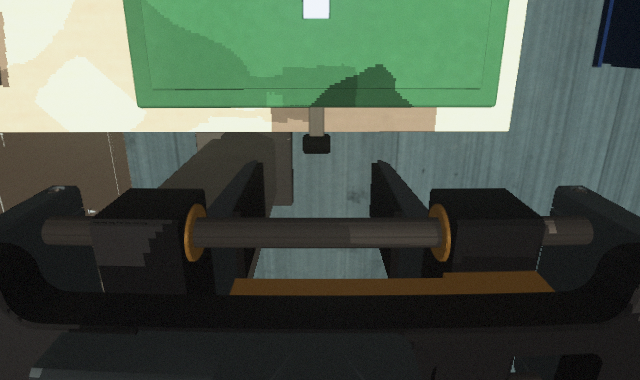

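The barrel shows at (316,244) in the full frame, and I predicted (316.5,244.4), so it is confirmed. I'll descend and pinch.

>>> arm_command(
  deltas=[
    {"tx": 0,"ty": 0,"tz": 45,"wx": 0,"wy": 0,"wz": 0,"gripper": -0.3},
    {"tx": 0,"ty": 0,"tz": 80,"wx": 0,"wy": 0,"wz": 0,"gripper": -0.3},
    {"tx": 0,"ty": 0,"tz": 104,"wx": 0,"wy": 0,"wz": 0,"gripper": -0.3},
    {"tx": 0,"ty": 0,"tz": 104,"wx": 0,"wy": 0,"wz": 0,"gripper": 0},
    {"tx": 0,"ty": 0,"tz": 104,"wx": 0,"wy": 0,"wz": 0,"gripper": 1},
    {"tx": 0,"ty": 0,"tz": 104,"wx": 0,"wy": 0,"wz": 0,"gripper": 1},
    {"tx": 0,"ty": 0,"tz": 104,"wx": 0,"wy": 0,"wz": 0,"gripper": 1},
    {"tx": 0,"ty": 0,"tz": 104,"wx": 0,"wy": 0,"wz": 0,"gripper": 1},
    {"tx": 0,"ty": 0,"tz": 104,"wx": 0,"wy": 0,"wz": 0,"gripper": 1},
  ],
)

```text
clock: 3.55
eef_pos: [364.1, -276.2, 76.7]
eef_rot: [[1.0, -0.003, 0.001], [-0.003, -1.0, 0.0], [0.001, -0.0, -1.0]]
contact_force: [3.2, 10.5, 13.1]
opening: 0.237
grip_force: 30.0
```

```bash
python3 - <<'E'
import numpy as np
for t in list(np.arange(.15,1.77,.15))+[1.77]: print(round(t,2), round(220-220*np.cos(t)+5*np.sin(t)), -round(220*np.sin(t)+5*np.cos(t)-5))
E
```

```text
0.15 3 -33
0.3 11 -65
0.45 24 -95
0.6 41 -123
0.75 62 -149
0.9 87 -170
1.05 115 -188
1.2 145 -202
1.35 177 -211
1.5 209 -215
1.65 242 -214
1.77 268 -210
```

>>> arm_command(
  deltas=[
    {"tx": 1,"ty": 0,"tz": -16,"wx": 0,"wy": 0,"wz": 0,"gripper": 1},
    {"tx": 3,"ty": 0,"tz": -33,"wx": 0,"wy": 0,"wz": 0,"gripper": 1},
    {"tx": 6,"ty": 0,"tz": -49,"wx": 0,"wy": 0,"wz": 0,"gripper": 1},
    {"tx": 11,"ty": 0,"tz": -65,"wx": 0,"wy": 0,"wz": 0,"gripper": 1},
    {"tx": 17,"ty": 0,"tz": -80,"wx": 0,"wy": 0,"wz": 0,"gripper": 1},
    {"tx": 24,"ty": 0,"tz": -95,"wx": 0,"wy": 0,"wz": 0,"gripper": 1},
    {"tx": 32,"ty": 0,"tz": -109,"wx": 0,"wy": 0,"wz": 0,"gripper": 1},
    {"tx": 41,"ty": 0,"tz": -123,"wx": 0,"wy": 0,"wz": 0,"gripper": 1},
    {"tx": 51,"ty": 0,"tz": -136,"wx": 0,"wy": 0,"wz": 0,"gripper": 1},
    {"tx": 62,"ty": 0,"tz": -149,"wx": 0,"wy": 0,"wz": 0,"gripper": 1},
  ],
)

```text
clock: 4.55
eef_pos: [425.7, -276.0, 225.5]
eef_rot: [[1.0, -0.002, -0.0], [-0.002, -1.0, 0.001], [-0.0, -0.001, -1.0]]
contact_force: [8.2, 4.2, -11.6]
opening: 0.238
grip_force: 30.0
```

>>> arm_command(
  deltas=[
    {"tx": 12,"ty": 0,"tz": -11,"wx": 0,"wy": 0,"wz": 0,"gripper": 1},
    {"tx": 25,"ty": 0,"tz": -21,"wx": 0,"wy": 0,"wz": 0,"gripper": 1},
    {"tx": 53,"ty": 0,"tz": -39,"wx": 0,"wy": 0,"wz": 0,"gripper": 1},
    {"tx": 83,"ty": 0,"tz": -53,"wx": 0,"wy": 0,"wz": 0,"gripper": 1},
    {"tx": 115,"ty": 0,"tz": -62,"wx": 0,"wy": 0,"wz": 0,"gripper": 1},
    {"tx": 147,"ty": 0,"tz": -66,"wx": 0,"wy": 0,"wz": 0,"gripper": 1},
    {"tx": 165,"ty": 0,"tz": -66,"wx": 0,"wy": 0,"wz": 0,"gripper": 1},
    {"tx": 180,"ty": 0,"tz": -65,"wx": 0,"wy": 0,"wz": 0,"gripper": 1},
    {"tx": 195,"ty": 0,"tz": -63,"wx": 0,"wy": 0,"wz": 0,"gripper": 1},
    {"tx": 205,"ty": 0,"tz": -61,"wx": 0,"wy": 0,"wz": 0,"gripper": 1},
  ],
)

```text
clock: 5.55
eef_pos: [632.0, -275.9, 287.1]
eef_rot: [[1.0, -0.001, 0.002], [-0.001, -1.0, 0.001], [0.002, -0.001, -1.0]]
contact_force: [1.1, 9.4, 8.6]
opening: 0.236
grip_force: 30.0
```

>>> arm_command(
  deltas=[
    {"tx": 2,"ty": 0,"tz": 0,"wx": 0,"wy": 0,"wz": 0,"gripper": 1},
    {"tx": 2,"ty": 0,"tz": 0,"wx": 0,"wy": 0,"wz": 0,"gripper": 1},
  ],
)

```text
clock: 5.75
eef_pos: [633.4, -275.9, 286.8]
eef_rot: [[1.0, -0.001, 0.001], [-0.001, -1.0, 0.001], [0.001, -0.001, -1.0]]
contact_force: [-0.1, 9.8, 7.4]
opening: 0.235
grip_force: 30.0
```

>>> arm_command(
  deltas=[
    {"tx": 0,"ty": 0,"tz": 0,"wx": 0,"wy": 0,"wz": 0,"gripper": -0.4},
    {"tx": 0,"ty": 0,"tz": 0,"wx": 0,"wy": 0,"wz": 0,"gripper": -0.4},
    {"tx": 0,"ty": 0,"tz": 0,"wx": 0,"wy": 0,"wz": 0,"gripper": -0.4},
    {"tx": 0,"ty": 0,"tz": -40,"wx": 0,"wy": 0,"wz": 0,"gripper": -0.4},
    {"tx": 0,"ty": 0,"tz": -80,"wx": 0,"wy": 0,"wz": 0,"gripper": -0.4},
    {"tx": -45,"ty": 0,"tz": -110,"wx": 0,"wy": 0,"wz": 0,"gripper": -0.4},
    {"tx": -95,"ty": 0,"tz": -113,"wx": 0,"wy": 0,"wz": 0,"gripper": -0.4},
    {"tx": -140,"ty": -20,"tz": -113,"wx": 0,"wy": 0,"wz": 0,"gripper": -0.4},
    {"tx": -185,"ty": -40,"tz": -113,"wx": 0,"wy": 0,"wz": 0,"gripper": -0.4},
    {"tx": -230,"ty": -60,"tz": -113,"wx": 0,"wy": 0,"wz": 0,"gripper": -0.4},
  ],
)

```text
clock: 6.75
eef_pos: [401.7, -216.5, 398.7]
eef_rot: [[1.0, -0.003, 0.0], [-0.003, -1.0, -0.0], [0.0, 0.0, -1.0]]
contact_force: [0.4, -1.3, 1.4]
opening: 0.698
grip_force: 0.0
```

>>> arm_command(
  deltas=[
    {"tx": 0,"ty": -16,"tz": 0,"wx": 0,"wy": 0,"wz": 0,"gripper": -0.4},
    {"tx": 0,"ty": -16,"tz": 0,"wx": 0,"wy": 0,"wz": 0,"gripper": -0.4},
    {"tx": 0,"ty": -16,"tz": 0,"wx": 0,"wy": 0,"wz": 0,"gripper": -0.4},
  ],
)

```text
clock: 7.05
eef_pos: [404.4, -201.6, 399.1]
eef_rot: [[1.0, -0.002, 0.001], [-0.002, -1.0, -0.001], [0.001, 0.001, -1.0]]
contact_force: [0.5, -1.0, 0.6]
opening: 0.699
grip_force: 0.0
```

```bash
python3 - <<'E'
from h import *
import pickle
s=bot.get_state();w=P("wrist");pickle.dump(w,open("w3.pkl","wb"));print(s["clock"],s["eef_pos"],np.round(s["eef_rot"],3).tolist(),s["contact_force"])
a=grab_frame("wrist");cv2.imwrite("pics/w3f.png",a)
print(proj([[488.5,-374,86],[568.5,-374,86],[408.5,-374,86],[393.5,-276,90],[488.5,-136,90],[443,62,56]],w).round(1))
cv2.imwrite("pics/w3.png",cv2.resize(a[:300,100:500],(800,600),interpolation=cv2.INTER_CUBIC))
E
```

```text
7.05 [ 404.44360538 -201.64812892  399.08786636] [[1.0, -0.002, 0.001], [-0.002, -1.0, -0.001], [0.001, 0.001, -1.0]] [ 0.45569106 -0.98329737  0.57808049]
[[439.2 139.8]
 [444.2  78.6]
 [434.1 196.3]
 [367.6 206.9]
 [269.4 139.5]
 [145.3 171.8]]
```

View pics/w3.png

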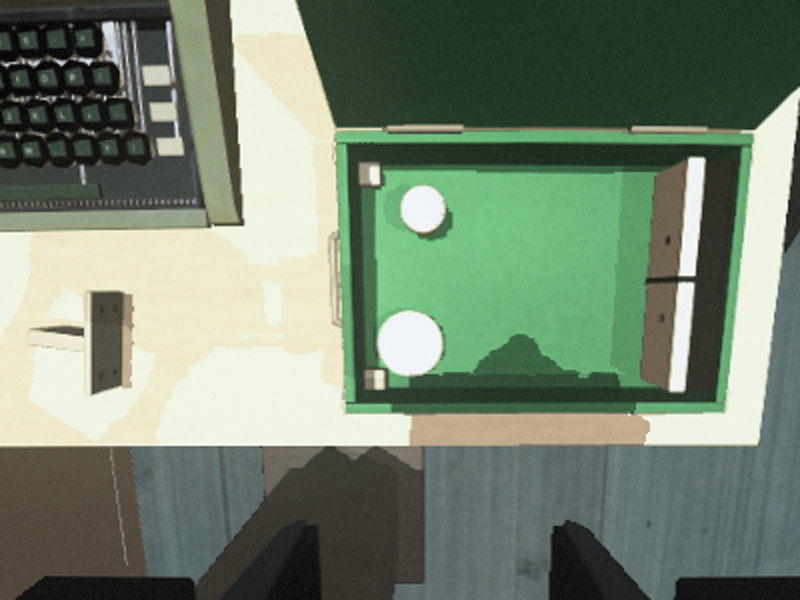

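The lid stands open. The board's midline is at (438.5,140) full frame, against a prediction of (439.2,139.8). The bracket is unmoved. Next I'll check the typewriter clearance by triangulation and refine the poses.

```bash
python3 - <<'E'
from h import *
import pickle
from scipy.optimize import least_squares
w1,w3=[pickle.load(open(f,"rb")) for f in("w1.pkl","w3.pkl")]
def tri(a,b):
    r=least_squares(lambda X:np.r_[(proj(X,w1)-a)[0],(proj(X,w3)-b)[0]],[500,0,50]);return r.x.round(1),round(r.cost,2)
print("tw corner",tri([293.6,108.4],[220.5,112]))
print("tw corner2",tri(np.array([347,135])/1.25,np.array([208,226])/2+[100,0]))
print("bracket top front mid",unproj(np.array([[92,291],[88.5,394]])/2+[100,0],56,w3))
print("board",unproj(np.array([[689,157],[669,390],[678,280]])/2+[100,0]-[.25,.25],86,w3))
X=np.array([443,62.3]);y=np.radians(-6.3);g=X+28*np.array([-np.sin(y),np.cos(y)]);print(g,tool([*g,160]))
E
```

```text
tw corner (array([531.6, -49.9,  15.1]), np.float64(0.11))
tw corner2 (array([530.7, -25.3,  20.7]), np.float64(0.05))
bracket top front mid [[482.10489678  55.76426104  56.        ]
 [404.04824499  69.11622359  56.        ]]
board [[ 568.91404688 -373.97394719   86.        ]
 [ 410.81519372 -373.97071403   86.        ]
 [ 488.53266115 -373.4231162    86.        ]]
[446.07256071  90.13090675] [  40.94384223 -292.16203431  238.73236301]
```

>>> arm_command(
  deltas=[
    {"tx": 41,"ty": -294,"tz": 229,"wx": 0,"wy": 0,"wz": -8.5,"gripper": -0.4},
    {"tx": 41,"ty": -294,"tz": 229,"wx": 0,"wy": 0,"wz": -17,"gripper": -0.4},
    {"tx": 41,"ty": -294,"tz": 229,"wx": 0,"wy": 0,"wz": -25.5,"gripper": -0.4},
    {"tx": 41,"ty": -294,"tz": 229,"wx": 0,"wy": 0,"wz": -34,"gripper": -0.4},
    {"tx": 41,"ty": -294,"tz": 229,"wx": 0,"wy": 0,"wz": -42.5,"gripper": -0.4},
    {"tx": 41,"ty": -294,"tz": 229,"wx": 0,"wy": 0,"wz": -51,"gripper": -0.4},
    {"tx": 41,"ty": -294,"tz": 229,"wx": 0,"wy": 0,"wz": -59.5,"gripper": -0.4},
    {"tx": 41,"ty": -294,"tz": 229,"wx": 0,"wy": 0,"wz": -68,"gripper": -0.4},
    {"tx": 41,"ty": -294,"tz": 229,"wx": 0,"wy": 0,"wz": -76.5,"gripper": -0.4},
    {"tx": 41,"ty": -294,"tz": 229,"wx": 0,"wy": 0,"wz": -83.4,"gripper": -0.4},
  ],
)

```text
clock: 8.1
eef_pos: [446.1, 93.3, 168.5]
eef_rot: [[0.109, 0.994, -0.002], [0.994, -0.109, -0.0], [-0.001, -0.002, -1.0]]
contact_force: [-0.5, -0.6, 0.7]
opening: 0.696
grip_force: 0.0
```

>>> arm_command(
  deltas=[
    {"tx": 0,"ty": 0,"tz": 0,"wx": 0,"wy": 0,"wz": 0,"gripper": -0.4},
    {"tx": 0,"ty": 0,"tz": 0,"wx": 0,"wy": 0,"wz": 0,"gripper": -0.4},
    {"tx": 0,"ty": 0,"tz": 0,"wx": 0,"wy": 0,"wz": 0,"gripper": -0.4},
  ],
)

```text
clock: 8.4
eef_pos: [445.9, 92.4, 169.7]
eef_rot: [[0.12, 0.993, -0.0], [0.993, -0.12, -0.0], [-0.0, -0.0, -1.0]]
contact_force: [-0.3, -0.6, 0.4]
opening: 0.699
grip_force: 0.0
```

```bash
python3 - <<'E'
from h import *
import pickle
s=bot.get_state();w=P("wrist");print(s["clock"],s["eef_pos"],np.round(s["eef_rot"],3).tolist(),s["contact_force"])
a=grab_frame("wrist");cv2.imwrite("pics/w4.png",a)
y=np.radians(-6.7);c,n=np.cos(y),np.sin(y);b=np.array([[c,-n],[n,c]])
L=[[-40,0],[40,0],[40,6],[-40,6],[6,51],[-6,51],[6,6],[-6,6]]
X=np.c_[np.array(L)@b.T+[443,62.3],np.full(8,56)];q=proj(X,w);print(q.round())
for p in q: cv2.drawMarker(a,tuple(int(v) for v in p.round()),(0,0,255),0,8,1)
cv2.imwrite("pics/w4m.png",a)
print(tool([446.5,92.1,13]))
E
```

```text
8.4 [445.85345924  92.42131747 169.68313414] [[0.12, 0.993, -0.0], [0.993, -0.12, -0.0], [-0.0, -0.0, -1.0]] [-0.30712124 -0.57086287  0.35510053]
[[275. 268.]
 [363. 267.]
 [363. 261.]
 [275. 261.]
 [326. 212.]
 [312. 213.]
 [326. 261.]
 [313. 261.]]
[ -0.24469103   0.75257053 156.77757161]
```

View pics/w4m.png

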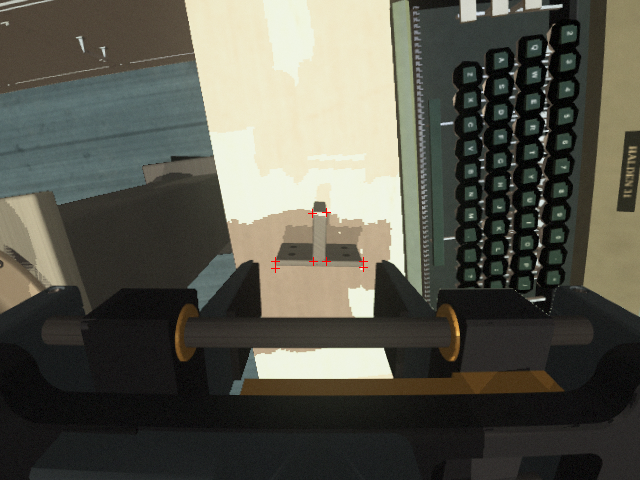

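The overlay matches the plate at (275–363, 262–268) and the web end at (319,213). I'll descend and grip.

>>> arm_command(
  deltas=[
    {"tx": 0,"ty": 1,"tz": 45,"wx": 0,"wy": 0,"wz": 0,"gripper": -0.4},
    {"tx": 0,"ty": 1,"tz": 90,"wx": 0,"wy": 0,"wz": 0,"gripper": -0.4},
    {"tx": 0,"ty": 1,"tz": 125,"wx": 0,"wy": 0,"wz": 0,"gripper": -0.4},
    {"tx": 0,"ty": 1,"tz": 150,"wx": 0,"wy": 0,"wz": 0,"gripper": -0.4},
    {"tx": 0,"ty": 1,"tz": 156,"wx": 0,"wy": 0,"wz": 0,"gripper": 0},
    {"tx": 0,"ty": 1,"tz": 156,"wx": 0,"wy": 0,"wz": 0,"gripper": 1},
    {"tx": 0,"ty": 1,"tz": 156,"wx": 0,"wy": 0,"wz": 0,"gripper": 1},
    {"tx": 0,"ty": 1,"tz": 156,"wx": 0,"wy": 0,"wz": 0,"gripper": 1},
    {"tx": 0,"ty": 1,"tz": 156,"wx": 0,"wy": 0,"wz": 0,"gripper": 1},
    {"tx": 0,"ty": 1,"tz": 156,"wx": 0,"wy": 0,"wz": 0,"gripper": 1},
  ],
)

```text
clock: 9.45
eef_pos: [446.8, 92.6, 14.5]
eef_rot: [[0.117, 0.993, 0.001], [0.993, -0.117, 0.0], [0.0, 0.001, -1.0]]
contact_force: [-0.2, -1.0, -0.6]
opening: 0.208
grip_force: 0.0
```

```bash
python3 - <<'E'
from h import *
s=bot.get_state();print(s["clock"],s["eef_pos"],np.round(s["eef_rot"],4).tolist(),s["contact_force"],s["opening"]*91,s["torque"])
y=np.radians(-6.8);t=np.array([-np.sin(y),np.cos(y)])
R0=np.array(s["eef_rot"])[:2,:2]
print("bracket front mid in tool:",R0.T@(np.array([443,62.3])-s["eef_pos"][:2]))
E
```

```text
9.45 [446.8459561   92.55019599  14.4678151 ] [[0.117, 0.9931, 0.0013], [0.9931, -0.117, 0.0001], [0.0002, 0.0012, -1.0]] [-0.16783373 -1.00662622 -0.59793826] 18.88345359883126 [-0.02266632 -0.08484788  0.03787677]
bracket front mid in tool: [-30.49242204  -0.27905406]
```

Still closing, so I'll let it finish.

>>> arm_command(
  deltas=[
    {"tx": 0,"ty": 0,"tz": 0,"wx": 0,"wy": 0,"wz": 0,"gripper": 1},
    {"tx": 0,"ty": 0,"tz": 0,"wx": 0,"wy": 0,"wz": 0,"gripper": 1},
    {"tx": 0,"ty": 0,"tz": 0,"wx": 0,"wy": 0,"wz": 0,"gripper": 1},
  ],
)

```text
clock: 9.75
eef_pos: [446.9, 92.6, 14.2]
eef_rot: [[0.117, 0.993, 0.001], [0.993, -0.117, 0.0], [0.0, 0.001, -1.0]]
contact_force: [-0.5, -0.2, 8.8]
opening: 0.129
grip_force: 30.0
```

>>> arm_command(
  deltas=[
    {"tx": 0,"ty": 0,"tz": -30,"wx": 0,"wy": 0,"wz": 0,"gripper": 1},
    {"tx": 0,"ty": 0,"tz": -75,"wx": 0,"wy": 0,"wz": 0,"gripper": 1},
    {"tx": 0,"ty": 0,"tz": -120,"wx": 0,"wy": 0,"wz": 0,"gripper": 1},
    {"tx": -30,"ty": 7,"tz": -146,"wx": 0,"wy": 0,"wz": -1,"gripper": 1},
    {"tx": -75,"ty": 17,"tz": -146,"wx": 0,"wy": 0,"wz": -2,"gripper": 1},
    {"tx": -120,"ty": 27,"tz": -146,"wx": 0,"wy": 0,"wz": -3,"gripper": 1},
    {"tx": -165,"ty": 37,"tz": -146,"wx": 0,"wy": 0,"wz": -4,"gripper": 1},
    {"tx": -210,"ty": 47,"tz": -146,"wx": 0,"wy": 0,"wz": -5,"gripper": 1},
    {"tx": -255,"ty": 57,"tz": -146,"wx": 0,"wy": 0,"wz": -6,"gripper": 1},
    {"tx": -300,"ty": 67,"tz": -146,"wx": 0,"wy": 0,"wz": -6.7,"gripper": 1},
  ],
)

```text
clock: 10.75
eef_pos: [477.4, -215.1, 159.7]
eef_rot: [[-0.0, 1.0, -0.0], [1.0, 0.0, 0.0], [0.0, -0.0, -1.0]]
contact_force: [0.5, 0.1, -2.0]
opening: 0.129
grip_force: 30.0
```

```bash
python3 - <<'E'
from h import *
s=bot.get_state();print(s["clock"],s["eef_pos"],np.round(s["eef_rot"],4).tolist(),s["contact_force"],s["opening"]*91)
print(tool([488.5,-315,160]))
E
```

```text
10.75 [ 477.38263379 -215.1031955   159.72490288] [[-0.0002, 1.0, -0.0004], [1.0, 0.0002, 0.0003], [0.0003, -0.0004, -1.0]] [ 0.52273904  0.11725752 -1.95927563] 11.7612052068589
[-99.89868228  11.09951575  -0.31159002]
```

>>> arm_command(
  deltas=[
    {"tx": -40,"ty": 5,"tz": 0,"wx": 0,"wy": 0,"wz": 0,"gripper": 1},
    {"tx": -80,"ty": 11,"tz": 0,"wx": 0,"wy": 0,"wz": 0,"gripper": 1},
    {"tx": -100,"ty": 11,"tz": 0,"wx": 0,"wy": 0,"wz": 0,"gripper": 1},
    {"tx": -100,"ty": 11,"tz": 20,"wx": 0,"wy": 0,"wz": 0,"gripper": 1},
    {"tx": -100,"ty": 11,"tz": 50,"wx": 0,"wy": 0,"wz": 0,"gripper": 1},
    {"tx": -100,"ty": 11,"tz": 80,"wx": 0,"wy": 0,"wz": 0,"gripper": 1},
    {"tx": -100,"ty": 11,"tz": 105,"wx": 0,"wy": 0,"wz": 0,"gripper": 1},
    {"tx": -100,"ty": 11,"tz": 115,"wx": 0,"wy": 0,"wz": 0,"gripper": 1},
    {"tx": -100,"ty": 11,"tz": 115,"wx": 0,"wy": 0,"wz": 0,"gripper": 1},
    {"tx": -100,"ty": 11,"tz": 115,"wx": 0,"wy": 0,"wz": 0,"gripper": 1},
  ],
)

```text
clock: 11.75
eef_pos: [489.2, -313.4, 45.7]
eef_rot: [[0.0, 1.0, 0.001], [1.0, -0.0, -0.0], [-0.0, 0.001, -1.0]]
contact_force: [-0.4, 0.4, -2.1]
opening: 0.131
grip_force: 30.0
```

```bash
python3 - <<'E'
from h import *
s=bot.get_state();w=P("wrist");print(s["clock"],s["eef_pos"],np.round(s["eef_rot"],4).tolist(),s["contact_force"],s["torque"],s["opening"]*91)
a=grab_frame("wrist");cv2.imwrite("pics/w5f.png",a)
x,y,z=s["eef_pos"];zt=z-14.2+56
L=[[x-40,y-30.5],[x+40,y-30.5],[x+40,y-24.5],[x-40,y-24.5],[x+6,y+20.5],[x-6,y+20.5]]
X=np.array([[*l,zt] for l in L]+[[488.5,-374,86],[408.5,-374,86],[568.5,-374,86]]);q=proj(X,w);print(q.round(1))
b=cv2.resize(a[160:460,120:520],(800,600),interpolation=cv2.INTER_CUBIC)
for p in q: cv2.drawMarker(b,tuple(int(v) for v in ((p+.5-[120,160])*2).round()),(0,0,255),0,10,1)
cv2.imwrite("pics/w5.png",b); print(tool([488.5,-343.5,44.2]))
E
```

```text
11.75 [ 489.24762993 -313.39842406   45.70081821] [[0.0001, 1.0, 0.0006], [1.0, -0.0001, -0.0004], [-0.0004, 0.0006, -1.0]] [-0.4054427   0.41742613 -2.09068739] [ 0.05894382 -0.06970686  0.06541386] 11.945358757892159
[[233.8 387.4]
 [405.6 387.3]
 [406.6 376.5]
 [232.8 376.6]
 [334.4 286.9]
 [305.7 286.9]
 [318.  435.2]
 [158.9 433.2]
 [477.1 433. ]]
[-29.89805198  -0.94395735   1.8509094 ]
```

View pics/w5.png

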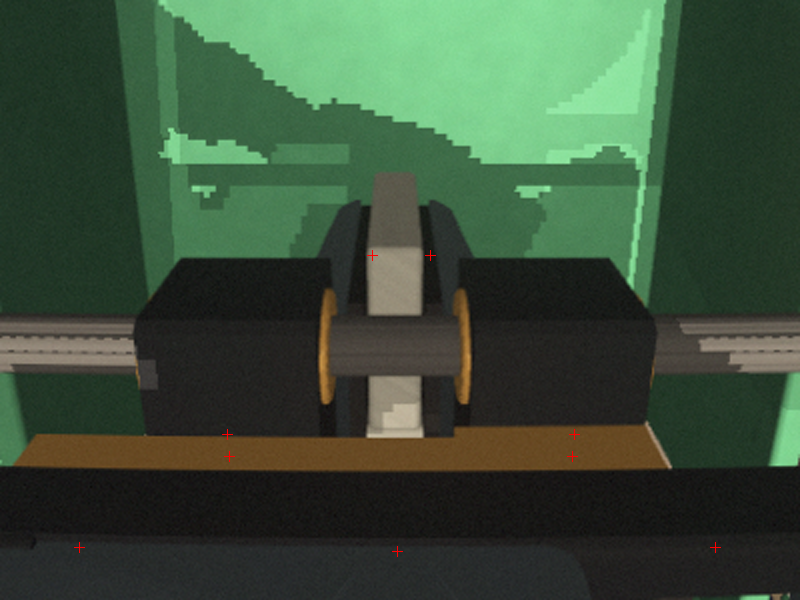

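The bracket's web end is visible, with its top edge at zoom row 247 and columns 368–422, a few pixels from the prediction. Its lower end is at row 173. I'll check numerically for slip or tilt.

```bash
python3 - <<'E'
from h import *
a=cv2.imread("pics/w5f.png").astype(int);g=a[:,:,2]
for r in (246,248,252,260,270,280,286,292,300,308,314): print(r,g[r,296:340].tolist())
print("col317",list(zip(range(240,292),g[240:292,317].tolist())))
E
```

```text
246 [58, 57, 60, 58, 58, 58, 62, 56, 59, 59, 58, 62, 69, 80, 88, 83, 84, 84, 82, 85, 84, 84, 85, 80, 85, 83, 83, 84, 84, 75, 71, 64, 62, 63, 62, 62, 66, 62, 65, 63, 61, 60, 63, 63]
248 [56, 56, 54, 59, 60, 55, 58, 59, 59, 57, 58, 80, 90, 89, 92, 91, 90, 91, 88, 87, 91, 90, 90, 90, 87, 88, 90, 86, 90, 92, 90, 75, 62, 65, 64, 59, 65, 64, 63, 64, 61, 63, 60, 60]
252 [57, 60, 58, 58, 56, 57, 57, 61, 55, 54, 68, 83, 88, 86, 92, 95, 89, 93, 90, 92, 91, 88, 91, 89, 92, 87, 93, 89, 90, 90, 89, 79, 69, 65, 64, 64, 63, 63, 61, 64, 61, 64, 60, 60]
260 [54, 50, 42, 45, 49, 54, 58, 57, 58, 65, 78, 90, 88, 92, 90, 93, 89, 89, 89, 88, 93, 88, 94, 93, 93, 91, 91, 90, 90, 89, 92, 90, 81, 64, 62, 56, 64, 58, 54, 48, 44, 46, 53, 60]
270 [42, 43, 39, 31, 24, 29, 24, 18, 40, 72, 92, 90, 90, 89, 93, 91, 87, 92, 89, 85, 87, 91, 90, 91, 92, 88, 91, 91, 95, 89, 91, 91, 91, 72, 36, 25, 24, 23, 28, 32, 41, 47, 44, 42]
280 [43, 39, 30, 30, 22, 26, 27, 44, 69, 87, 89, 91, 93, 93, 91, 95, 91, 92, 94, 93, 90, 92, 86, 88, 91, 91, 95, 89, 93, 91, 90, 90, 92, 88, 74, 40, 24, 25, 25, 22, 31, 38, 41, 42]
286 [37, 28, 2
[... 914 characters left out ...]
 151, 152, 151, 152, 151, 152, 151, 152, 151, 148, 152, 151, 146, 138, 102, 45, 29, 34, 37, 38, 38, 38, 38, 39]
col317 [(240, 62), (241, 62), (242, 61), (243, 61), (244, 55), (245, 64), (246, 84), (247, 89), (248, 90), (249, 95), (250, 91), (251, 91), (252, 88), (253, 90), (254, 91), (255, 92), (256, 88), (257, 90), (258, 96), (259, 90), (260, 88), (261, 89), (262, 91), (263, 88), (264, 88), (265, 90), (266, 91), (267, 90), (268, 92), (269, 87), (270, 91), (271, 92), (272, 90), (273, 88), (274, 91), (275, 88), (276, 87), (277, 88), (278, 91), (279, 86), (280, 92), (281, 89), (282, 91), (283, 109), (284, 132), (285, 144), (286, 142), (287, 147), (288, 153), (289, 154), (290, 153), (291, 155)]
```

```bash
python3 - <<'E'
from h import *
from scipy.optimize import least_squares
w=P("wrist");s=bot.get_state();x,y,z=s["eef_pos"]
def pts(dx,dy,dz,pit):
    # bracket coords rel. to grasp point (tool y-z plane), pitch about x through grasp point
    gz=14.2+19
    B=np.array([[-6,51,56],[6,51,56],[-6,51,0],[6,51,0]],float)-[0,30.5,gz]
    B=R.from_rotvec([pit,0,0]).apply(B)
    return proj(B+[x+dx,y+dy,z+19+dz],w)
print(pts(0,0,0,0).round(1))
def f(p):
    q=pts(*p);return [q[0,1]-283.6,q[2,1]-245.7,q[1,0]-q[0,0]-28.3,q[0:2,0].mean()-317.9,q[2:,0].mean()-317.6]
for fix in (0,1):
    r=least_squares(lambda p:f(np.r_[p[:3],0] if fix else p),[0,0,0] if fix else [0,0,0,0]);print(r.x,np.degrees(r.x[-1]),np.round(r.fun,2))
E
```

```text
[[305.7 286.9]
 [334.4 286.9]
 [308.7 247. ]
 [329.4 247. ]]
[-0.87192789  0.38613071 -1.98735592 -0.00805056] -0.46126319456103076 [ 0.   -0.   -0.    0.03 -0.04]
[-0.86698676 -0.11048901 -3.47980643] -199.3782222275609 [ 0.21 -0.29 -0.29  0.03 -0.04]
```

```bash
python3 - <<'E'
from h import *
a=cv2.imread("pics/w4.png").astype(int);g=a[:,:,2]
for r in (260,262,263,264,265,266,268): print(r,g[r,268:282].tolist(),g[r,356:370].tolist())
print("col 295",g[236:275,295].tolist());print("col 319",g[196:222,319].tolist())
for r in (214,218,225,235,250):print(r,g[r,306:332].tolist())
E
```

```text
260 [188, 186, 190, 189, 187, 188, 186, 163, 133, 135, 133, 130, 135, 133] [79, 79, 78, 76, 80, 107, 168, 193, 194, 195, 196, 195, 193, 192]
262 [190, 191, 191, 192, 189, 192, 169, 139, 144, 157, 156, 156, 157, 157] [146, 142, 148, 143, 145, 137, 142, 178, 195, 195, 194, 196, 196, 191]
263 [189, 191, 191, 190, 189, 190, 175, 145, 143, 156, 152, 156, 156, 152] [152, 153, 150, 151, 153, 142, 143, 178, 196, 194, 192, 193, 192, 194]
264 [191, 189, 188, 191, 189, 189, 189, 169, 143, 150, 149, 148, 147, 150] [148, 149, 150, 150, 150, 141, 142, 177, 194, 194, 194, 195, 192, 192]
265 [189, 189, 187, 190, 188, 189, 189, 185, 163, 152, 146, 151, 149, 149] [145, 147, 145, 148, 147, 144, 144, 179, 193, 193, 194, 192, 194, 193]
266 [192, 191, 190, 192, 188, 189, 191, 190, 191, 194, 194, 194, 196, 195] [139, 143, 142, 143, 153, 184, 193, 190, 192, 193, 191, 192, 191, 188]
268 [193, 192, 188, 189, 191, 186, 189, 189, 195, 191, 195, 194, 191, 193] [188, 185, 186, 189, 226, 240, 222, 194, 190, 190, 191, 188, 191, 190]
col 295 [154, 154, 152, 151, 153, 154, 151, 95, 77, 76, 48, 59, 78, 78, 73, 77, 78,
[... 195 characters left out ...]
40, 238, 165, 158, 160, 159, 161, 160]
214 [194, 192, 193, 191, 193, 191, 178, 193, 229, 237, 236, 213, 218, 240, 240, 241, 240, 241, 241, 233, 181, 136, 156, 174, 193, 223]
218 [192, 193, 191, 190, 190, 195, 178, 152, 149, 165, 159, 159, 158, 160, 159, 159, 161, 162, 163, 158, 137, 141, 155, 178, 194, 190]
225 [157, 178, 191, 192, 190, 189, 161, 133, 150, 157, 157, 161, 156, 159, 156, 156, 158, 157, 160, 151, 143, 154, 155, 156, 173, 189]
235 [152, 152, 156, 151, 149, 155, 140, 137, 151, 152, 155, 155, 160, 160, 160, 158, 158, 154, 152, 139, 143, 155, 155, 158, 156, 154]
250 [77, 75, 71, 78, 73, 77, 91, 133, 154, 154, 156, 155, 153, 154, 154, 152, 154, 158, 150, 109, 74, 77, 79, 75, 81, 79]
```

The fit leaves a possible 2–3 mm slip in height. A very light touch on the chest floor will settle it: I expect contact at TCP z = 22.2.

>>> arm_command(
  deltas=[
    {"tx": 0,"ty": -1,"tz": 10,"wx": 0,"wy": 0,"wz": 0,"gripper": 1},
    {"tx": 0,"ty": -1,"tz": 17,"wx": 0,"wy": 0,"wz": 0,"gripper": 1},
    {"tx": 0,"ty": -1,"tz": 17,"wx": 0,"wy": 0,"wz": 0,"gripper": 1},
    {"tx": 0,"ty": -1,"tz": 17,"wx": 0,"wy": 0,"wz": 0,"gripper": 1},
  ],
)

```text
clock: 12.2
eef_pos: [487.8, -313.2, 27.7]
eef_rot: [[0.0, 1.0, -0.0], [1.0, -0.0, 0.0], [0.0, -0.0, -1.0]]
contact_force: [0.6, -0.4, -2.0]
opening: 0.134
grip_force: 30.0
```

>>> arm_command(
  deltas=[
    {"tx": 0,"ty": 0,"tz": 2,"wx": 0,"wy": 0,"wz": 0,"gripper": 1},
    {"tx": 0,"ty": 0,"tz": 3,"wx": 0,"wy": 0,"wz": 0,"gripper": 1},
    {"tx": 0,"ty": 0,"tz": 3,"wx": 0,"wy": 0,"wz": 0,"gripper": 1},
  ],
)

```text
clock: 12.5
eef_pos: [487.9, -313.3, 24.8]
eef_rot: [[0.0, 1.0, -0.0], [1.0, -0.0, 0.0], [0.0, -0.0, -1.0]]
contact_force: [0.4, 1.0, -3.6]
opening: 0.13
grip_force: 30.0
```

>>> arm_command(
  deltas=[
    {"tx": 0,"ty": 0,"tz": 1,"wx": 0,"wy": 0,"wz": 0,"gripper": 1},
    {"tx": 0,"ty": 0,"tz": 1,"wx": 0,"wy": 0,"wz": 0,"gripper": 1},
  ],
)

```text
clock: 12.7
eef_pos: [487.8, -313.2, 23.7]
eef_rot: [[0.0, 1.0, -0.0], [1.0, -0.0, 0.0], [0.0, -0.0, -1.0]]
contact_force: [0.3, -0.9, -1.8]
opening: 0.132
grip_force: 30.0
```

>>> arm_command(
  deltas=[
    {"tx": 0,"ty": 0,"tz": 1,"wx": 0,"wy": 0,"wz": 0,"gripper": 1},
    {"tx": 0,"ty": 0,"tz": 1,"wx": 0,"wy": 0,"wz": 0,"gripper": 1},
  ],
)

```text
clock: 12.9
eef_pos: [487.8, -313.2, 22.7]
eef_rot: [[0.0, 1.0, -0.0], [1.0, -0.0, 0.0], [0.0, -0.0, -1.0]]
contact_force: [0.4, 0.3, -2.7]
opening: 0.129
grip_force: 30.0
```

There is no contact at 22.7, so the bracket has not slipped. I'll raise to 44.2 and approach the board.

>>> arm_command(
  deltas=[
    {"tx": 0,"ty": 0.7,"tz": -10,"wx": 0,"wy": 0,"wz": 0,"gripper": 1},
    {"tx": 0,"ty": 0.7,"tz": -21.5,"wx": 0,"wy": 0,"wz": 0,"gripper": 1},
    {"tx": 0,"ty": 0.7,"tz": -21.5,"wx": 0,"wy": 0,"wz": 0,"gripper": 1},
    {"tx": -10,"ty": 0.7,"tz": -21.5,"wx": 0,"wy": 0,"wz": 0,"gripper": 1},
    {"tx": -20,"ty": 0.7,"tz": -21.5,"wx": 0,"wy": 0,"wz": 0,"gripper": 1},
    {"tx": -25,"ty": 0.7,"tz": -21.5,"wx": 0,"wy": 0,"wz": 0,"gripper": 1},
    {"tx": -28,"ty": 0.7,"tz": -21.5,"wx": 0,"wy": 0,"wz": 0,"gripper": 1},
    {"tx": -28,"ty": 0.7,"tz": -21.5,"wx": 0,"wy": 0,"wz": 0,"gripper": 1},
    {"tx": -28,"ty": 0.7,"tz": -21.5,"wx": 0,"wy": 0,"wz": 0,"gripper": 1},
  ],
)

```text
clock: 13.8
eef_pos: [488.4, -341.1, 44.1]
eef_rot: [[0.0, 1.0, -0.0], [1.0, -0.0, 0.0], [0.0, -0.0, -1.0]]
contact_force: [0.6, -0.3, -2.2]
opening: 0.131
grip_force: 30.0
```

>>> arm_command(
  deltas=[
    {"tx": -2,"ty": 0,"tz": 0,"wx": 0,"wy": 0,"wz": 0,"gripper": 1},
    {"tx": -4,"ty": 0,"tz": 0,"wx": 0,"wy": 0,"wz": 0,"gripper": 1},
    {"tx": -6,"ty": 0,"tz": 0,"wx": 0,"wy": 0,"wz": 0,"gripper": 1},
    {"tx": -8,"ty": 0,"tz": 0,"wx": 0,"wy": 0,"wz": 0,"gripper": 1},
    {"tx": -8,"ty": 0,"tz": 0,"wx": 0,"wy": 0,"wz": 0,"gripper": 1},
    {"tx": -8,"ty": 0,"tz": 0,"wx": 0,"wy": 0,"wz": 0,"gripper": 1},
  ],
)

```text
clock: 14.4
eef_pos: [488.5, -349.1, 44.3]
eef_rot: [[0.0, 1.0, -0.0], [1.0, -0.0, 0.0], [0.0, -0.0, -1.0]]
contact_force: [2.0, 4.1, -1.8]
opening: 0.131
grip_force: 30.0
```

>>> arm_command(
  deltas=[
    {"tx": -2,"ty": 0,"tz": 0,"wx": 0,"wy": 0,"wz": 0,"gripper": 1},
    {"tx": -4,"ty": 0,"tz": 0,"wx": 0,"wy": 0,"wz": 0,"gripper": 1},
    {"tx": -6,"ty": 0,"tz": 0,"wx": 0,"wy": 0,"wz": 0,"gripper": 1},
    {"tx": -6.5,"ty": 0,"tz": 0,"wx": 0,"wy": 0,"wz": 0,"gripper": 1},
    {"tx": -6.5,"ty": 0,"tz": 0,"wx": 0,"wy": 0,"wz": 0,"gripper": 1},
    {"tx": -6.5,"ty": 0,"tz": 0,"wx": 0,"wy": 0,"wz": 0,"gripper": 1},
    {"tx": -6.5,"ty": 0,"tz": 0,"wx": 0,"wy": 0,"wz": 0,"gripper": 1},
  ],
)

```text
clock: 15.1
eef_pos: [488.5, -354.9, 44.3]
eef_rot: [[0.0, 1.0, -0.0], [1.0, -0.0, 0.001], [0.001, -0.0, -1.0]]
contact_force: [1.3, 9.4, 0.9]
opening: 0.129
grip_force: 30.0
```

>>> arm_command(
  deltas=[
    {"tx": 0,"ty": 0,"tz": 0,"wx": 0,"wy": 0,"wz": 0,"gripper": 1},
    {"tx": 0,"ty": 0,"tz": 0,"wx": 0,"wy": 0,"wz": 0,"gripper": 1},
    {"tx": 0,"ty": 0,"tz": 0,"wx": 0,"wy": 0,"wz": 0,"gripper": 1},
    {"tx": 0,"ty": 0,"tz": 0,"wx": 0,"wy": 0,"wz": 0,"gripper": 1},
    {"tx": 0,"ty": 0,"tz": 0,"wx": 0,"wy": 0,"wz": 0,"gripper": 1},
  ],
)

```text
clock: 15.6
eef_pos: [488.5, -354.9, 44.3]
eef_rot: [[0.0, 1.0, -0.0], [1.0, -0.0, 0.001], [0.001, -0.0, -1.0]]
contact_force: [2.1, 8.8, 1.1]
opening: 0.129
grip_force: 30.0
```

```bash
python3 - <<'E'
from h import *
for i in range(3):
    s=bot.get_state();print(s["clock"],s["eef_pos"],s["contact_force"],s["torque"])
    w=P("wrist");a=grab_frame("wrist");cv2.imwrite("pics/w6.png",a)
g=a[:,:,2].astype(int);print("col317",list(zip(range(240,290),g[240:290,317].tolist())));print(g[286,296:340].tolist())
E
```

```text
15.6 [ 488.5034771  -354.87286879   44.28727731] [2.06031108 8.79320006 1.12717793] [ 1.36165405 -0.44736378  0.19435801]
15.65 [ 488.50421329 -354.85277328   44.29184333] [1.54210368 9.34130966 1.61171074] [ 1.38561016 -0.47315358  0.22378592]
15.7 [ 488.52063875 -354.88569871   44.30669007] [3.60932021 9.56376882 0.91677758] [ 1.37648657 -0.49575967  0.16990852]
col317 [(240, 80), (241, 84), (242, 81), (243, 85), (244, 85), (245, 89), (246, 115), (247, 122), (248, 127), (249, 126), (250, 124), (251, 122), (252, 125), (253, 125), (254, 125), (255, 123), (256, 121), (257, 122), (258, 122), (259, 123), (260, 124), (261, 125), (262, 124), (263, 124), (264, 121), (265, 122), (266, 123), (267, 123), (268, 120), (269, 122), (270, 125), (271, 120), (272, 124), (273, 121), (274, 120), (275, 121), (276, 125), (277, 122), (278, 125), (279, 120), (280, 120), (281, 120), (282, 125), (283, 149), (284, 175), (285, 184), (286, 189), (287, 196), (288, 198), (289, 198)]
[55, 43, 35, 34, 31, 34, 36, 111, 165, 181, 191, 194, 196, 196, 197, 197, 193, 195, 193, 191, 189, 189, 192, 192, 189, 190, 191, 193, 194, 196, 194, 194, 192, 181, 161, 103, 35, 34, 33, 34, 32, 41, 50, 59]
```

>>> arm_command(
  deltas=[
    {"tx": -0.7,"ty": 0,"tz": 0,"wx": 0,"wy": 0,"wz": 0,"gripper": 1},
    {"tx": -0.7,"ty": 0,"tz": 0,"wx": 0,"wy": 0,"wz": 0,"gripper": 1},
    {"tx": -0.7,"ty": 0,"tz": 0,"wx": 0,"wy": 0,"wz": 0,"gripper": 1},
    {"tx": -0.7,"ty": 0,"tz": 0,"wx": 0,"wy": 0,"wz": 0,"gripper": 1},
  ],
)

```text
clock: 16.15
eef_pos: [488.5, -355.5, 44.3]
eef_rot: [[0.0, 1.0, -0.0], [1.0, -0.0, 0.001], [0.001, -0.0, -1.0]]
contact_force: [2.3, 8.5, 1.8]
opening: 0.128
grip_force: 30.0
```

```bash
python3 -c "
from bench import bot
print(bot.get_state()['contact_force'],bot.close_job())"
```

```text
the job is handed in; nothing more can be done
[2.25548686 8.48349445 1.80234929] None
```

I handed the job in at about 16 s: the lid was open when last seen, just after release, and the bracket is gripped upright and pressed on the board's midline at about 9 N (8.5 N at hand-in), its top level with the board's to my measurements; no verdict came back.

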